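# Lock the loose condiment bay to its station with the sash-type cam

### The arm

A 6-joint arm with a two-finger parallel gripper is mounted at the origin on a cart in front of the work surface, level with it; the furniture and walls round the work are solid. World frame = base frame: x ahead of the robot, y to its left, z up, the work surface at z = 0. Lengths are in m, angles in degrees, forces in N, time in s.
With the tool pointing down it reaches from about 0.35 to 0.85 m from the base axis. Payload 8.1 kg.
Tool frame: the origin (TCP) lies between the finger pads; the fingertips stand ctrl.finger_overhang ahead of it and the grasp point (between the pads) lies 3 mm ahead of it (ctrl.finger_overhang is the distance from the TCP to the fingertips, in m); z points along the fingers, y is the direction in which the jaws open and shut (so a half turn about z gives the same grasp; the last joint's range is limited). The gripper opens to 93 mm and grips with 3 to 60 N. Pads are 15 mm wide; open, the fingers measure 128 mm over their backs; the gripper's body (75 mm by 188 mm) begins 65 mm behind the grasp point.
Start: joints at [-76.742, 7.471, 85.268, -0, 87.261, -4.893], TCP at [0.187, -0.57, 0.241] pointing down, gripper open.
Joint ranges: [-169.43, 169.43], [-51.17, 129.36], [1.28, 143.12], [-76.62, 256.62], [0, 156.53], [-152.29, 152.29]. Speed limits (degrees/s): [136.94, 136.94, 159.86, 180, 180, 180].

### API

Orientations are given as a 3x3 rotation matrix whose columns are the frame's x, y, z axes.
In Python, from workcell import state, camera, camera_info, ctrl gives the robot as it stands. The module is installed in compiled form; this text tells all that it offers.
- The arm moves only by the shell command python3 -m inch 'ROWS' [FORCE]. ROWS is JSON, a list of rows, each a list of 3 entries, a list of its own where there are three numbers: the finger opening in cm, from 0 to 9.3, then the shift along the tool's x, y, z in cm, then the turn, a rotation vector about the tool's x, y, z in degrees. A call has 1 to 8 rows; each row shifts and turns the commanded pose from where the row before left it, along the tool's axes as they then stand; what a row does not reach is not made up. A row lasts 1/8 s, in which the tool goes at most 62.5 mm and 10.7 degrees, less where a joint would pass 70% of its speed; a pose out of reach is approached as far as the arm can. A call with a gripper value outside its range is refused whole. The fingers move at their own pace and stop on an object; FORCE is the grip in N (left out, the last holds). Time passes only in rows, so rows that do not move let the fingers close. It gives the time, the measured TCP pose, the force and the opening at its end, in the units of the state.
- state(): the state, without advancing time (a new reading comes with each control period).
- camera(name): name is "scene" or "top" or "wrist"; returns (picture, depth): 384x512x3 uint8, red, green, blue; 384x512 float32, m along the optical axis (not along the pixel's ray), 0 where there is no reading.
- camera_info(name): a dict with "intrinsics" (3x3 intrinsics, pixels), "rvec" (rotation vector, rad) and "tvec" (3), from world to camera coordinates, as OpenCV has them. Camera axes: x right, y down, z forward; pixel columns grow to the right and rows downward; lengths in m; the calibration is good to about 2 mm. The wrist camera is an equidistant fisheye: a pixel r from the principal point sees the ray r / f radians off the axis. A picture is of the moment at which its call begins: read the wrist's pose just before it. camera_info takes no time and is no camera call; for the wrist camera it gives the pose at the moment of the call.
- ctrl.hand_in(): hands the job in, once; it reports no verdict.
The state is a dict: "time_s": time; "joint_positions": joint angles; "qvel": joint speeds; "effort": joint torques, N m; "tool_pos": TCP position; "tcp_rot": TCP orientation; "contact_force": force on the tool from outside, world axes, zero at the start; "torque": the same for the moment, N m; "finger_gap": finger opening in m.
Only numpy, scipy, OpenCV 4.12 (cv2) and the standard library are available. Lean on these libraries where they do the work, as an engineer would, in place of code of your own. Each camera call takes 0.05 s, during which the arm holds its last target. There are 200 camera calls.

### The job

Carry the loose condiment bay by its blue handle, keeping it upright, and set it down in the steel dock of the station with its cam end up against the two rubber buffers and the red cam still open, then let go. Next take the red key on its deck and turn it a quarter turn clockwise, as far as it goes, so that the hook catches the brass post and draws the bay tight and flush against the station. Let go of it, and leave the salt shaker, label roll and lidded cup where they stand.

Things in the scene. Friction and masses are not known exactly. Their poses are not given: they have to be found in the camera images.
- station: Fixed end of the condiment station: grey box 125 x 124 x 72 mm high with steel deck, on a steel base plate 5 mm thick. Origin on the table under the middle of its mating face (seam). +x points from the dock into the box; the dock is on the -x side. A lidded cup with a clear cup on top stands in the box (to 95 mm).
- dock (a point): Where the bay's origin lies when it is docked tight: x = -80, y = 0, z = 5 mm in the station's frame, axes parallel. The dock is the steel plate (top 5 mm) between two fences 18 mm high above it and 127 mm apart (3.5 mm free either side of the bay), reaching to x = -121 mm of the station and then flaring outwards to -149 mm.
- keeper (a point): Top of the brass keeper post on the station's deck: 10 mm diameter, at x = 10, y = 0 mm of the station, from z = 72 to 88 mm. Axes as the station's.
- buffers (a point): Midway between the tips of two rubber spring buffers (y = -38 and +38, z = 45 mm of the station) that stick out 7 mm from its mating face towards the dock. Together they need about 6 N to press flush; pressed in without the cam they push the bay back out by some mm. This point is fixed to the station.
- bay: Loose condiment bay, about 0.45 kg: open grey box 160 (x) x 120 (y) x 70 mm high, steel deck over the 60 mm next to its +x face, blue handle. Origin at the centre of its underside; +x points to the face (flat, at x = 80) that meets the station. It must go in with +x along the station's +x.
- bay_handle (a point): Middle of the blue handle bar, at x = -8, y = 0, z = 134 mm of the bay. The bar runs along the bay's y, 105 mm free length, 12 mm thick (x), 16 mm high, its top 142 mm above the bay's underside, 50 mm free below. Grip from above, fingers closing along the bay's x. Axes as the bay's.
- bay_face (a point): Lower edge middle of the bay's mating face (x = 80, y = 0, z = 0 mm of the bay). Axes as the bay's. Docked tight it lies at x = 0, y = 0, z = 5 mm of the station.
- cam_key (a point): Middle of the red key's grip, on the cam's vertical axis: x = 64, y = 0, z = 115 mm of the bay. The key is an upright plate 44 mm long (this point's x), 12 mm thick (y), 88 to 130 mm above the bay's underside. Axes turn with the cam and match the bay's at 0 (open). Hook below: 73 to 83 mm high, reaches 48 mm from the axis, on the bay's +y side when open.
- bay_cam (a joint): Cam angle: 0 open, grows clockwise seen from above, hard stop at 1.571 (locked); stays where left; turning takes 0.1 to 0.4 N m. From about 0.45 the hook's tip passes behind the post if the bay is within 9 mm of tight; from about 0.5 to 1.35 it draws the bay towards the station (the key moves along with it), then holds it.
- shaker: Loose salt shaker, 44 mm diameter, 90 mm high; origin under its centre. Bystander.
- roll: Loose roll of white labels, 62 mm diameter, 28 mm high, lying flat; origin under its centre. Bystander.
- lidded_cup: Loose deli cup with a blue lid, 86 x 78 x 59 mm high; origin under its centre. Bystander.

How it is judged (in metres and radians):
On the way:
1. the bay stands in the dock, end up to the buffers (within 9 mm of tight), cam still open, let go (x of bay_face in the frame of station between -0.009 and 0.003 m and y of bay_face in the frame of station between -0.008 and 0.008 m and height (world z) of bay_face below 0.009 m and angle between bay's own z axis and vertical below 0.06 rad and value of joint bay_cam below 0.35 rad and contact force between the fingers and bay below 0.2 N), for 0.2 s.
At the end, for the whole second after the job is handed in: The cam is turned to within 0.17 rad of its locked stop, and the bay stands level in the dock, at rest, its face within 2 mm of the station's, between the fences and square to the station within 0.04 rad. Shaker, label roll and lidded cup are within 30 mm of where they stood (value of joint bay_cam above 1.4 rad and x of bay_face in the frame of station between -0.002 and 0.003 m and y of bay_face in the frame of station between -0.008 and 0.008 m and height (world z) of bay_face below 0.008 m and angle between bay's own z axis and vertical below 0.04 rad and angle between the x axis of bay and the x axis of station, either way round below 0.04 rad and linear speed of bay below 0.01 m/s and distance of each of shaker, roll, lidded_cup from where it was at the start of the episode below 0.03 m); the robot touches nothing.
It fails at once if the bay is tipped by more than about 30 degrees (angle between bay's own z axis and vertical above 0.52 rad).
It fails at once if a bystander is shifted by more than 30 mm (distance of any of shaker, roll, lidded_cup from where it was at the start of the episode above 0.03 m).
It also fails if it takes over 48 s, if anything falls off the work surface, if the arm or the gripper's body presses on something with over 40 N, if the wrist force passes 120 N, or if a joint passes its speed limit or range.

## Working session

There is one attempt and no reset: what is moved stays moved. The work goes in short steps, Python scripts to look and compute and a shell command to move; the robot and the scene stay as the last step left them, time stands still between calls to the robot, and variables do not carry over. Pictures are saved under pics/ and viewed, about 8 in all and at most 12, crops included, and the job is handed in when it is done.

```bash
mkdir -p pics; cat > h.py <<'E'
import numpy as np, cv2
from workcell import state, camera, camera_info, ctrl
def snap(n,f):
    ci=camera_info(n); im,d=camera(n)
    cv2.imwrite(f'pics/{f}.png',im[:,:,::-1]); np.savez(f'pics/{f}.npz',im=im,d=d,K=ci['intrinsics'],r=ci['rvec'],t=ci['tvec'],n=n)
def load(f): return np.load(f'pics/{f}.npz')
def world(s,u,v,depth=None,z=None):
    K=s['K'];R=cv2.Rodrigues(np.array(s['r'],float))[0];t=np.array(s['t']).ravel()
    x=(np.asarray(u,float)-K[0,2])/K[0,0];y=(np.asarray(v,float)-K[1,2])/K[1,1]
    if str(s['n'])=='wrist':
        th=np.hypot(x,y)+1e-9;k=np.tan(th)/th;x=x*k;y=y*k
    ray=np.stack([x,y,np.ones_like(x)],-1)
    c=-R.T@t; w=ray@R
    if z is not None: depth=(z-c[2])/w[...,2]
    return c+w*np.asarray(depth)[...,None]
def cloud(s):
    v,u=np.mgrid[:384,:512]; return world(s,u,v,s['d'])
E
python3 - <<'E'
from h import *
snap('scene','s0');snap('top','t0')
a=cv2.imread('pics/s0.png');b=cv2.imread('pics/t0.png')
cv2.imwrite('pics/a.png',cv2.resize(b,(800,600)));cv2.imwrite('pics/b.png',cv2.resize(a,(800,600)))
s=state();print(s['tool_pos'],s['tcp_rot'],ctrl.finger_overhang,s['contact_force'])
for n in('scene','top','wrist'):print(camera_info(n))
E
```

```text
[ 0.1868337  -0.56968239  0.23970931] [[ 9.50228819e-01  3.11552642e-01 -3.77842805e-04]
 [ 3.11552841e-01 -9.50227494e-01  1.59270500e-03]
 [ 1.37174829e-04 -1.63115219e-03 -9.99998660e-01]] 0.022 [ 0.03268657  0.53472694 -0.43812087]
{'intrinsics': array([[433.66861594,   0.        , 254.75687814],
       [  0.        , 433.66861594, 188.52308381],
       [  0.        ,   0.        ,   1.        ]]), 'rvec': array([ 0.67560108, -2.50749814,  1.34382756]), 'tvec': array([0.40282886, 0.35179868, 0.78353673])}
{'intrinsics': array([[351.21406952,   0.        , 261.22714665],
       [  0.        , 351.21406952, 187.04916683],
       [  0.        ,   0.        ,   1.        ]]), 'rvec': array([ 2.13870543, -2.17029263,  0.12482665]), 'tvec': array([-0.17890076,  0.57774259,  0.89175648])}
{'intrinsics': array([[297.31863964,   0.        , 252.07947209],
       [  0.        , 297.31863964, 191.74408297],
       [  0.        ,   0.        ,   1.        ]]), 'rvec': array([-2.37566297,  1.72082456,  0.21574172]), 'tvec': array([-0.60038944, -0.02804856,  0.38999598])}
```

View pics/a.png

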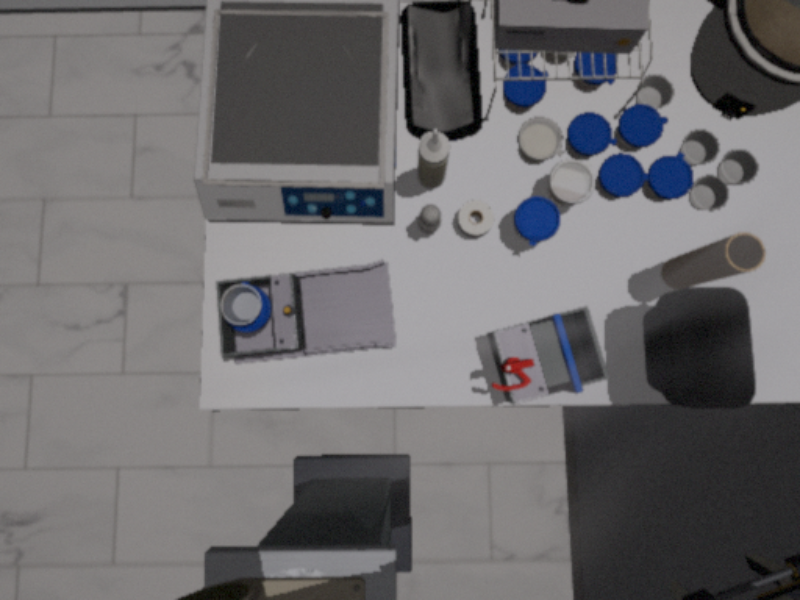

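View pics/b.png

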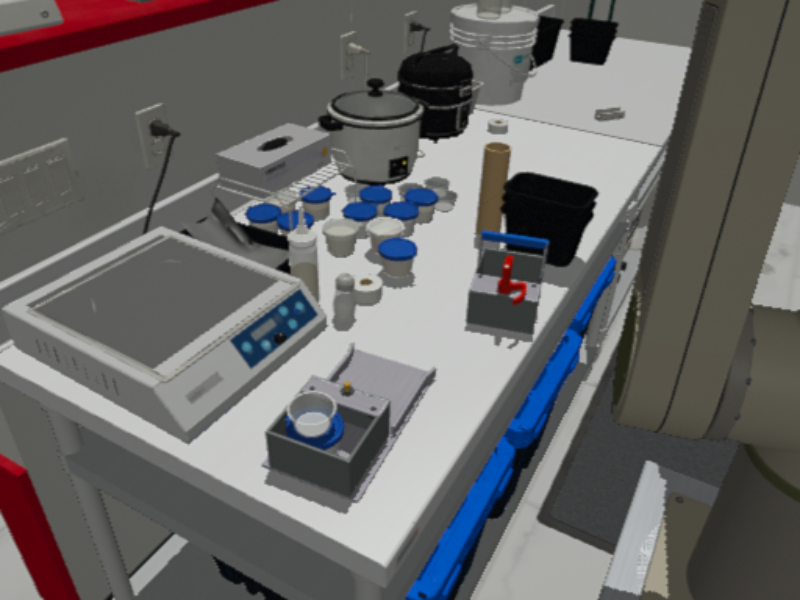

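The top view (800x600) shows the station at the left, with the post near (288,310) and the dock reaching right to about x=395. The bay is at about (545,355), with its red cam on the left (station) side and its handle at (568,352). I'll enlarge both.

```bash
python3 - <<'E'
from h import *
s=load('t0');im=s['im'][:,:,::-1]
a=im[160:245,130:260];b=im[185:270,290:420]
c=np.vstack([cv2.resize(a,None,fx=3.5*1.0,fy=3.5,interpolation=3),cv2.resize(b,None,fx=3.5,fy=3.5,interpolation=3)])
cv2.imwrite('pics/c.png',c)
P=cloud(s)
h=cv2.cvtColor(s['im'],cv2.COLOR_RGB2HSV);z=P[...,2]
def stat(n,m):
    p=P[m];print(n,len(p),p.mean(0).round(4),np.percentile(p,[2,98],axis=0).round(3).tolist())
    return p
reg=np.zeros(z.shape,bool);reg[190:265,300:400]=1
hb=reg&(abs(h[...,0].astype(int)-110)<12)&(h[...,1]>150)
p=stat('handle',hb&(z>.12)); q=p[:,:2]-p[:,:2].mean(0);print('bar dir',np.linalg.svd(q)[2][0], np.ptp(q@np.linalg.svd(q)[2][0]))
red=reg&((h[...,0]<8)|(h[...,0]>172))&(h[...,1]>130)
stat('redtop',red&(z>.11));stat('hook',red&(z<.1)&(z>.06))
reg2=np.zeros(z.shape,bool);reg2[165:240,130:260]=1
y=reg2&(h[...,0]>12)&(h[...,0]<32)&(h[...,1]>110)
stat('post',y)
for n,m,lo,hi in(('sdeck',reg2,.066,.078),('bdeck',reg,.066,.075),('fence',reg2,.015,.03),('plate',reg2,.001,.011)):
    p=stat(n,m&(z>lo)&(z<hi)); print(cv2.minAreaRect(p[:,:2].astype(np.float32)))
print(world(s,[275,305],[139,139],z=0.))
E
```

```text
handle 91 [ 0.4789 -0.4182  0.1405] [[0.454, -0.427, 0.137], [0.524, -0.405, 0.143]]
bar dir [-0.9704283  -0.24138953] 0.07443621285322455
redtop 84 [ 0.452  -0.3508  0.1273] [[0.444, -0.37, 0.112], [0.46, -0.33, 0.131]]
hook 125 [ 0.4322 -0.3501  0.0832] [[0.414, -0.372, 0.071], [0.463, -0.32, 0.095]]
post 16 [0.5444 0.0064 0.0842] [[0.539, 0.001, 0.074], [0.55, 0.012, 0.089]]
sdeck 1051 [0.5411 0.0394 0.071 ] [[0.476, -0.005, 0.066], [0.6, 0.121, 0.076]]
((0.5381384491920471, 0.058146946132183075), (0.12405286729335785, 0.12561696767807007), 5.3944220542907715)
bdeck 1184 [ 0.4621 -0.3891  0.069 ] [[0.398, -0.497, 0.066], [0.535, -0.329, 0.072]]
((0.4662776291370392, -0.4118647277355194), (0.11954794824123383, 0.16440045833587646), 13.990787506103516)
fence 379 [ 0.5476 -0.0444  0.0218] [[0.476, -0.15, 0.015], [0.629, 0.113, 0.029]]
((0.5445700287818909, -0.017838507890701294), (0.14912252128124237, 0.2692736089229584), 5.801990509033203)
plate 3866 [ 0.5417 -0.047   0.004 ] [[0.451, -0.164, 0.001], [0.635, 0.149, 0.008]]
((0.5423414707183838, -0.0037812888622283936), (0.3536418378353119, 0.20234550535678864), 89.18109893798828)
[[ 0.71356607 -0.22738287  0.        ]
 [ 0.71220515 -0.31081618  0.        ]]
```

View pics/c.png

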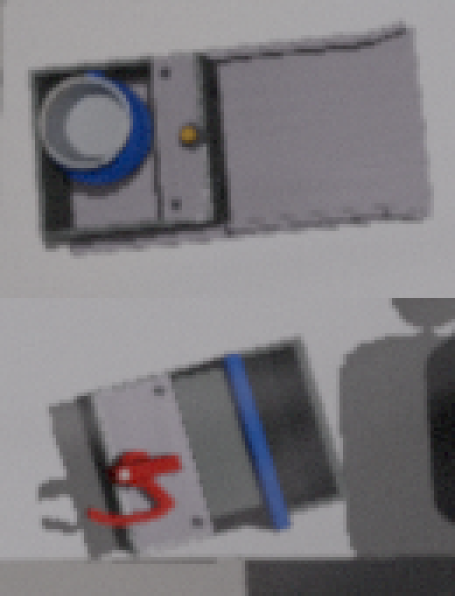

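The crop shows the bay with its hook on the lower side and its key at about (150,468). The post is at (188,134). The estimates are the handle at (0.468,-0.420), yaw 104°, and the station seam at (0.5445,-0.004), yaw about 95.6°. The key predicted from the bay pose matches the measured key within 1 mm. Next I check obstacle heights along the path.

```bash
python3 - <<'E'
from h import *
P=cloud(load('t0'));print(P[184:262,412:482].reshape(-1,3)[:,2].max(),np.percentile(P[184:262,412:482].reshape(-1,3),[5,95],axis=0))
print(P[150:185,425:490].reshape(-1,3)[:,2].max())
E
python3 -m inch '[[9.3,[5.2,-0.9,0],[0,0,0.7]],[9.3,[5.2,-0.9,0],[0,0,0.7]],[9.3,[5.2,-0.9,0],[0,0,0.7]],[9.3,[5.2,-0.9,0],[0,0,0.7]],[9.3,[5.2,-0.9,0],[0,0,0.7]],[9.3,[5.2,-0.9,0],[0,0,0.7]],[9.3,[0,0,0],[0,0,0]],[9.3,[0,0,0],[0,0,0]]]' 30
python3 - <<'E'
from h import *
snap('wrist','w1');s=load('w1');im=cv2.imread('pics/w1.png');cv2.imwrite('pics/w1b.png',cv2.resize(im,(768,576)))
st=state();print(st['tool_pos'],st['tcp_rot'],st['contact_force'])
h=cv2.cvtColor(s['im'],cv2.COLOR_RGB2HSV);P=cloud(s)
m=(abs(h[...,0].astype(int)-110)<12)&(h[...,1]>150)&(P[...,2]>.13)&(P[...,2]<.155)
p=P[m];print(len(p),p.mean(0),cv2.minAreaRect(p[:,:2].astype(np.float32)))
E
```

```text
0.9543754480211868 [[ 0.39186281 -0.68342907 -0.00162386]
 [ 0.55853277 -0.57444159  0.14752383]]
0.9543754480211868
time_s: 1.1
tool_pos: [0.4705, -0.4301, 0.24]
tcp_rot: [[0.97, 0.242, -0.001], [0.242, -0.97, 0.001], [-0.001, -0.001, -1.0]]
contact_force: [-0.2, -0.1, 0.3]
finger_gap: 0.0932
[ 0.47004715 -0.43063047  0.24018862] [[ 9.70592112e-01  2.40728147e-01 -9.54195931e-04]
 [ 2.40728535e-01 -9.70592435e-01  3.12439446e-04]
 [-8.50922383e-04 -5.32953450e-04 -9.99999496e-01]] [0.16885409 0.15653377 0.46164011]
1319 [ 0.48416081 -0.43255752  0.14220898] ((0.5043953657150269, -0.5476090312004089), (0.11737710237503052, 0.2715996205806732), 14.868717193603516)
```

View pics/w1b.png

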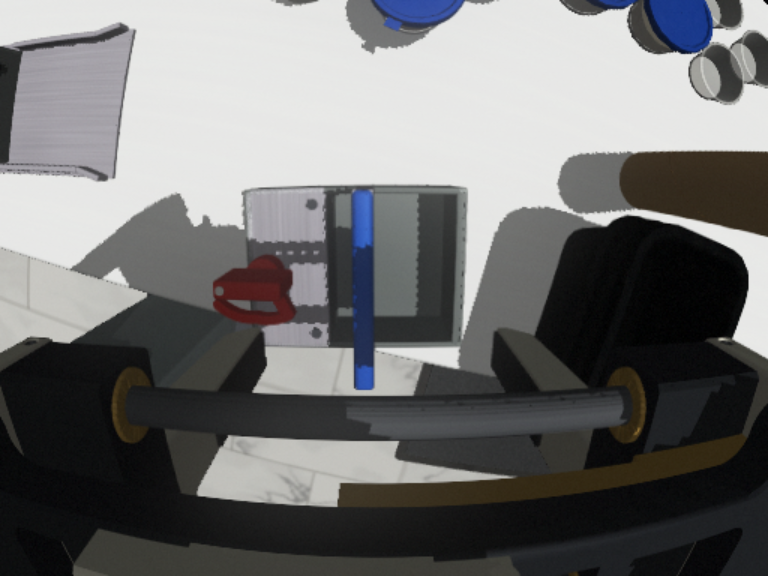

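The wrist view shows the bar from (362,190) to (364,388), aligned with the jaws, and the bay square to the tool.

```bash
python3 - <<'E'
from h import *
s=load('w1')
a=world(s,[363/1.5,364/1.5],[191/1.5,387/1.5],z=.142);print(a,a.mean(0),np.linalg.norm(a[0]-a[1]),np.degrees(np.arctan2(*(a[0]-a[1])[1::-1])))
p=world(s,[247/1.5,246/1.5,466/1.5,463/1.5],[189/1.5,346/1.5,189/1.5,342/1.5],z=.07);print(p,p.mean(0))
p=world(s,[131/1.5,113/1.5,18/1.5,8/1.5],[27/1.5,179/1.5,46/1.5,168/1.5],z=.023);print(p)
E
```

```text
[[ 0.52791245 -0.4084775   0.142     ]
 [ 0.41526596 -0.43616656  0.142     ]] [ 0.47158921 -0.42232203  0.142     ] 0.11599963304457452 13.809799025944733
[[ 0.50810541 -0.32451035  0.07      ]
 [ 0.38918179 -0.34507307  0.07      ]
 [ 0.54490809 -0.47685183  0.07      ]
 [ 0.43391351 -0.50722377  0.07      ]] [ 0.4690272  -0.41341475  0.07      ]
[[ 0.63064373 -0.16030674  0.023     ]
 [ 0.48877624 -0.17828363  0.023     ]
 [ 0.60993613 -0.00868871  0.023     ]
 [ 0.47979659 -0.03035089  0.023     ]]
```

```bash
python3 -m inch '[[9.3,[0.2,-0.85,3],[0,0,0]],[9.3,[0,0,3],[0,0,0]],[9.3,[0,0,3],[0,0,0]],[9.3,[0,0,1.3],[0,0,0]],[0,[0,0,0],[0,0,0]],[0,[0,0,0],[0,0,0]],[0,[0,0,0],[0,0,0]],[0,[0,0,0],[0,0,0]]]' 40
python3 -m inch '[[0,[0,0,0],[0,0,0]],[0,[0,0,0],[0,0,0]],[0,[0,0,-0.5],[0,0,0]],[0,[0,0,-1.5],[0,0,0]],[0,[0,0,-2],[0,0,0]],[0,[0,0,-2],[0,0,0]],[0,[0,0,0],[0,0,0]]]'
```

```text
time_s: 2.15
tool_pos: [0.4698, -0.4215, 0.1368]
tcp_rot: [[0.971, 0.24, -0.001], [0.24, -0.971, 0.001], [-0.001, -0.001, -1.0]]
contact_force: [-0.5, 0.3, -0.8]
finger_gap: 0.0576
time_s: 3.02
tool_pos: [0.4721, -0.4228, 0.2014]
tcp_rot: [[0.97, 0.241, 0.004], [0.241, -0.97, -0.004], [0.003, 0.005, -1.0]]
contact_force: [-0.0, 0.8, -0.1]
finger_gap: 0.0003
```

The fingers are slow (about 70 mm/s), so I lifted before they had closed. I'll check the bay and retry.

```bash
python3 -m inch '[[9.3,[0,0,-0.5],[0,0,0]],[9.3,[0,0,0],[0,0,0]],[9.3,[0,0,0],[0,0,0]],[9.3,[0,0,0],[0,0,0]],[9.3,[0,0,0],[0,0,0]],[9.3,[0,0,0],[0,0,0]],[9.3,[0,0,0],[0,0,0]]]'
python3 - <<'E'
from h import *
snap('top','t1');s=load('t1');P=cloud(s);z=P[...,2]
a=s['im'][185:270,290:420,::-1];snap('wrist','w2');b=cv2.imread('pics/w2.png')
cv2.imwrite('pics/w2b.png',cv2.resize(b,(768,576)))
print(state()['finger_gap'])
E
```

```text
time_s: 3.9
tool_pos: [0.4708, -0.4215, 0.2026]
tcp_rot: [[0.97, 0.241, -0.0], [0.241, -0.97, 0.0], [-0.0, -0.0, -1.0]]
contact_force: [0.2, -0.3, -0.5]
finger_gap: 0.0659
0.07416377751090449
```

View pics/w2b.png

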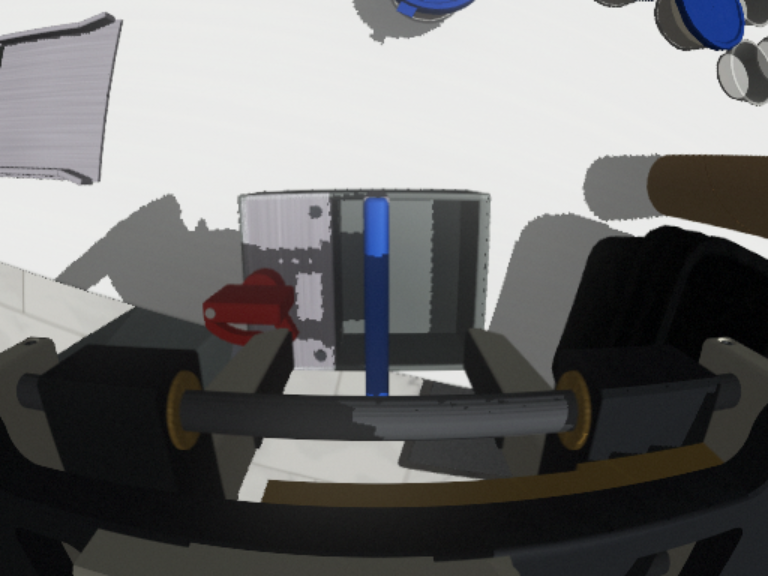

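The bay is still in place and the bar (column 376) is centred between the fingers. Descending again and closing fully.

```bash
python3 -m inch '[[5,[0,0,2.5],[0,0,0]],[5,[0,0,2.5],[0,0,0]],[0,[0,0,1.6],[0,0,0]],[0,[0,0,0],[0,0,0]],[0,[0,0,0],[0,0,0]],[0,[0,0,0],[0,0,0]],[0,[0,0,0],[0,0,0]],[0,[0,0,0],[0,0,0]]]' 50
python3 -m inch '[[0,[0,0,0],[0,0,0]],[0,[0,0,0],[0,0,0]],[0,[0,0,0],[0,0,0]]]'
```

```text
time_s: 5.0
tool_pos: [0.4711, -0.4216, 0.1374]
tcp_rot: [[0.97, 0.241, 0.001], [0.241, -0.97, -0.0], [0.001, 0.001, -1.0]]
contact_force: [0.1, 1.6, 3.7]
finger_gap: 0.0117
time_s: 5.38
tool_pos: [0.4711, -0.4216, 0.1374]
tcp_rot: [[0.97, 0.241, 0.001], [0.241, -0.97, -0.0], [0.001, 0.001, -1.0]]
contact_force: [-1.7, 3.1, 5.4]
finger_gap: 0.0116
```

```bash
python3 -m inch '[[0,[0,0,-1],[0,0,0]],[0,[0,0,-2],[0,0,0]],[0,[0,0,-3],[0,0,0]],[0,[0,0,0],[0,0,0]]]'
python3 -m inch '[[0,[1,-1.8,0],[0,0,0]],[0,[2.5,-4.4,0],[0,0,0]],[0,[2.5,-4.4,0],[0,0,0]],[0,[2.5,-4.4,0],[0,0,0]],[0,[2.5,-4.4,0],[0,0,0]],[0,[2.5,-4.4,0],[0,0,0]],[0,[1.5,-2.6,0],[0,0,0]],[0,[0.5,-1,0],[0,0,2]]]'
python3 -m inch '[[0,[0,0,0],[0,0,2]],[0,[0,0,0],[0,0,2]],[0,[0,0,0],[0,0,2.2]],[0,[0,0,0],[0,0,0]],[0,[0,0,0],[0,0,0]]]'
python3 - <<'E'
from h import *
st=state();print(st['tool_pos'],st['tcp_rot'])
snap('top','t2');snap('scene','s2');s=load('t2');a=s['im'][150:260,130:290,::-1]
cv2.imwrite('pics/t2b.png',cv2.resize(a,None,fx=5,fy=5,interpolation=3))
snap('wrist','w3');cv2.imwrite('pics/w3b.png',cv2.resize(cv2.imread('pics/w3.png'),(768,576)))
E
```

```text
time_s: 5.88
tool_pos: [0.4724, -0.4233, 0.2009]
tcp_rot: [[0.971, 0.241, 0.005], [0.241, -0.97, -0.005], [0.003, 0.006, -1.0]]
contact_force: [0.6, -0.2, -5.2]
finger_gap: 0.0118
time_s: 6.88
tool_pos: [0.5546, -0.1149, 0.195]
tcp_rot: [[0.978, 0.209, -0.002], [0.209, -0.978, 0.001], [-0.002, -0.002, -1.0]]
contact_force: [0.7, 0.4, -5.2]
finger_gap: 0.0113
time_s: 7.5
tool_pos: [0.555, -0.1187, 0.1965]
tcp_rot: [[0.995, 0.1, -0.0], [0.1, -0.995, 0.0], [-0.0, -0.0, -1.0]]
contact_force: [0.6, -0.0, -4.8]
finger_gap: 0.0114
[ 0.55498154 -0.11874052  0.19647684] [[ 9.95001298e-01  9.98616522e-02 -2.58053419e-04]
 [ 9.98616722e-02 -9.95001328e-01  6.57995546e-05]
 [-2.50192643e-04 -9.12402882e-05 -9.99999965e-01]]
```

View pics/w3b.png

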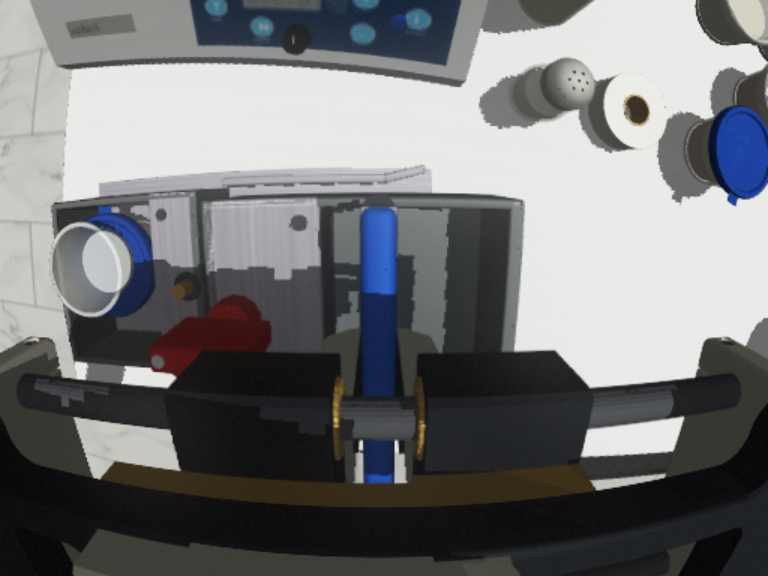

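View pics/t2b.png

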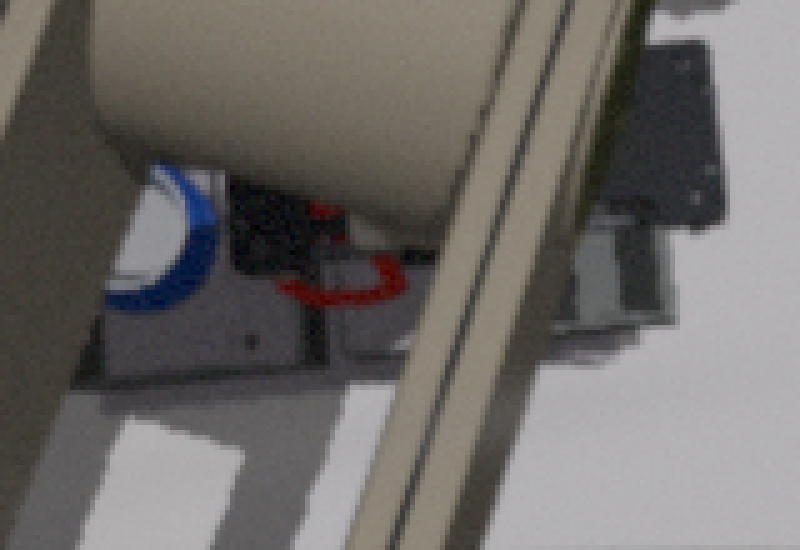

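The wrist view shows the post at (182,278), station far-side top corners at about (54,204) and (197,193), and bay far-side top corners at about (205,200) and (523,200). I compute the relative alignment from these.

```bash
python3 - <<'E'
from h import *
s=load('w3')
b=world(s,np.array([205,523])/1.5,np.array([200,200])/1.5,z=.129)
st=world(s,np.array([54,197])/1.5,np.array([204,193])/1.5,z=.072)
post=world(s,np.array([182])/1.5,np.array([278])/1.5,z=.088)
knob=world(s,np.array([160])/1.5,np.array([361])/1.5,z=.189)
fence=world(s,np.array([225,385])/1.5,np.array([180,175])/1.5,z=.023)
for n,a in(('bay',b),('st',st),('fence',fence)):
    d=a[0]-a[1];print(n,a.round(4).tolist(),np.linalg.norm(d).round(4),np.degrees(np.arctan2(d[1],d[0])))
print(post)
# dense depth: station deck & bay rim
P=cloud(s);z=P[...,2]
for n,lo,hi,r in(('st',.064,.08,(slice(120,250),slice(30,135))),('bay',.122,.135,(slice(120,240),slice(125,355)))):
    m=np.zeros(z.shape,bool);m[r]=1;p=P[m&(z>lo)&(z<hi)];print(n,len(p),np.median(p[:,2]),cv2.minAreaRect(p[:,:2].astype(np.float32)),p[:,0].max())
c=s['im'][115:250,25:235,::-1];cv2.imwrite('pics/w3c.png',cv2.resize(c,None,fx=3.8,fy=3.8,interpolation=3))
E
```

```text
bay [[0.6063, -0.0277, 0.129], [0.6213, -0.1842, 0.129]] 0.1572 95.49515393682421
st [[0.5948, 0.1224, 0.072], [0.6058, 0.0009, 0.072]] 0.122 95.19453971306906
fence [[0.6133, -0.0006, 0.023], [0.6255, -0.1173, 0.023]] 0.1174 95.96775633928745
[[0.55373105 0.00315006 0.088     ]]
st 5332 0.07213602839253205 ((0.5398494005203247, 0.057926375418901443), (0.12427228689193726, 0.12610763311386108), 5.369572162628174) 0.6074416290439955
bay 8656 0.12970538492299516 ((0.5736827254295349, -0.10920244455337524), (0.08120282739400864, 0.1602349579334259), 5.50277853012085) 0.6215042331685119
```

View pics/w3c.png

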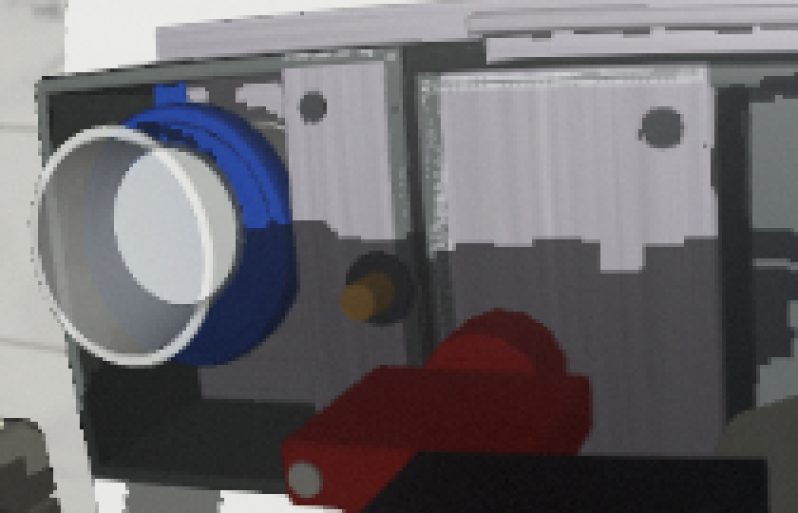

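Bay and station yaws agree (5.5° and 5.4°). The bay face is 27 mm from the seam, with a lateral offset of about 1 mm that I'll correct. Lowering.

```bash
python3 -m inch '[[0,[0.1,0,1],[0,0,0]],[0,[0,0,1],[0,0,0]],[0,[0,0,1],[0,0,0]],[0,[0,0,0.5],[0,0,0]],[0,[0,0,0],[0,0,0]]]'
python3 -m inch '[[0,[0,0,0.7],[0,0,0]],[0,[0,0,0.6],[0,0,0]],[0,[0,0,0.4],[0,0,0]],[0,[0,0,0],[0,0,0]]]'
```

```text
time_s: 8.28
tool_pos: [0.5558, -0.118, 0.1609]
tcp_rot: [[0.995, 0.1, -0.001], [0.1, -0.995, 0.0], [-0.001, -0.0, -1.0]]
contact_force: [-0.0, -0.7, -4.0]
finger_gap: 0.0115
time_s: 8.78
tool_pos: [0.5558, -0.118, 0.1441]
tcp_rot: [[0.995, 0.1, -0.001], [0.1, -0.995, 0.0], [-0.001, -0.0, -1.0]]
contact_force: [-0.3, -0.2, -5.8]
finger_gap: 0.0117
```

```bash
python3 -m inch '[[0,[0,0,0.1],[0,0,0]],[0,[0,-0.5,0],[0,0,0]],[0,[0,-0.5,0],[0,0,0]],[0,[0,-0.5,0],[0,0,0]],[0,[0,-0.2,0],[0,0,0]],[0,[0,0,0],[0,0,0]]]'
python3 -m inch '[[0,[0,-0.2,0],[0,0,0]],[0,[0,-0.2,0],[0,0,0]],[0,[0,0,0],[0,0,0]],[0,[0,0,0],[0,0,0]]]'
```

```text
time_s: 9.52
tool_pos: [0.5545, -0.101, 0.1437]
tcp_rot: [[0.995, 0.101, 0.0], [0.101, -0.995, -0.0], [0.0, 0.0, -1.0]]
contact_force: [-0.9, -0.9, -4.7]
finger_gap: 0.0117
time_s: 10.02
tool_pos: [0.5541, -0.0973, 0.1437]
tcp_rot: [[0.995, 0.1, 0.0], [0.1, -0.995, -0.0], [0.0, 0.0, -1.0]]
contact_force: [-0.1, -1.0, -5.2]
finger_gap: 0.0117
```

```bash
python3 -m inch '[[0,[0,-0.15,0.05],[0,0,0]],[0,[0,0,0],[0,0,0]],[0,[0,0,0],[0,0,0]]]'
python3 - <<'E'
from h import *
snap('wrist','w4');s=load('w4');cv2.imwrite('pics/w4b.png',cv2.resize(s['im'][100:260,20:360,::-1],None,fx=2.3,fy=2.3,interpolation=3))
print(state()['tool_pos'],state()['contact_force'])
P=cloud(s);z=P[...,2]
for n,lo,hi,r in(('st',.066,.0735,(slice(120,250),slice(30,131))),):
    m=np.zeros(z.shape,bool);m[r]=1;p=P[m&(z>lo)&(z<hi)];print(n,len(p),cv2.minAreaRect(p[:,:2].astype(np.float32)))
E
```

```text
time_s: 10.4
tool_pos: [0.554, -0.0959, 0.1432]
tcp_rot: [[0.995, 0.1, 0.0], [0.1, -0.995, -0.0], [0.0, 0.0, -1.0]]
contact_force: [-0.2, -0.3, -3.8]
finger_gap: 0.0113
[ 0.55398921 -0.09587427  0.1431875 ] [ 0.39439115 -1.72718369 -3.59502798]
st 3677 ((0.5467748045921326, 0.05689781904220581), (0.11087732017040253, 0.12064822763204575), 5.237692832946777)
```

View pics/w4b.png

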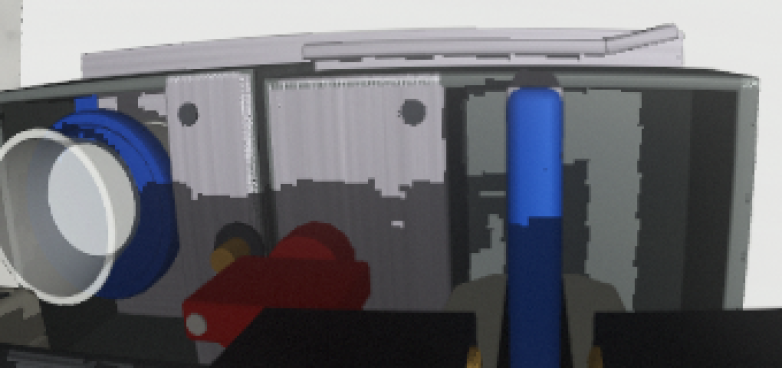

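The decks are about 4 mm apart and parallel, with the far edges in line. I'll settle the weight onto the plate and let go.

```bash
python3 -m inch '[[0,[0,0,0.07],[0,0,0]],[0,[0,0,0.05],[0,0,0]],[0,[0,0,0],[0,0,0]]]'
python3 -m inch '[[4,[0,0,0],[0,0,0]],[4,[0,0,0],[0,0,0]],[4,[0,0,0],[0,0,0]],[4,[0,0,0],[0,0,0]],[4,[0,0,0],[0,0,0]],[4,[0,0,0],[0,0,0]]]'
```

```text
time_s: 10.82
tool_pos: [0.5541, -0.0959, 0.1424]
tcp_rot: [[0.995, 0.1, 0.0], [0.1, -0.995, -0.0], [0.0, 0.0, -1.0]]
contact_force: [-1.7, -1.6, -0.1]
finger_gap: 0.0117
time_s: 11.58
tool_pos: [0.5539, -0.0957, 0.1419]
tcp_rot: [[0.995, 0.1, 0.0], [0.1, -0.995, 0.0], [0.0, -0.0, -1.0]]
contact_force: [0.1, 0.6, -0.0]
finger_gap: 0.0399
```

```bash
python3 -m inch '[[4,[0,0,-3],[0,0,0]],[4,[0,0,-3.5],[0,0,0]],[4,[0,-3.5,0],[0,0,-10]],[4,[0,0,0],[0,0,0]]]'
python3 - <<'E'
from h import *
st=state();print(st['joint_positions'],st['tool_pos'])
snap('wrist','w5');s=load('w5');cv2.imwrite('pics/w5b.png',cv2.resize(s['im'][:,:,::-1],(768,576)))
E
```

```text
time_s: 12.08
tool_pos: [0.5506, -0.0594, 0.2075]
tcp_rot: [[0.962, 0.274, 0.001], [0.274, -0.962, 0.0], [0.001, -0.0, -1.0]]
contact_force: [1.2, -0.6, 0.1]
finger_gap: 0.0399
[-1.14866568e+01  1.28306769e+00  9.52447424e+01  3.13016212e-02
  8.34198905e+01  6.25791154e+01] [ 0.55058895 -0.05944177  0.20753649]
```

View pics/w5b.png

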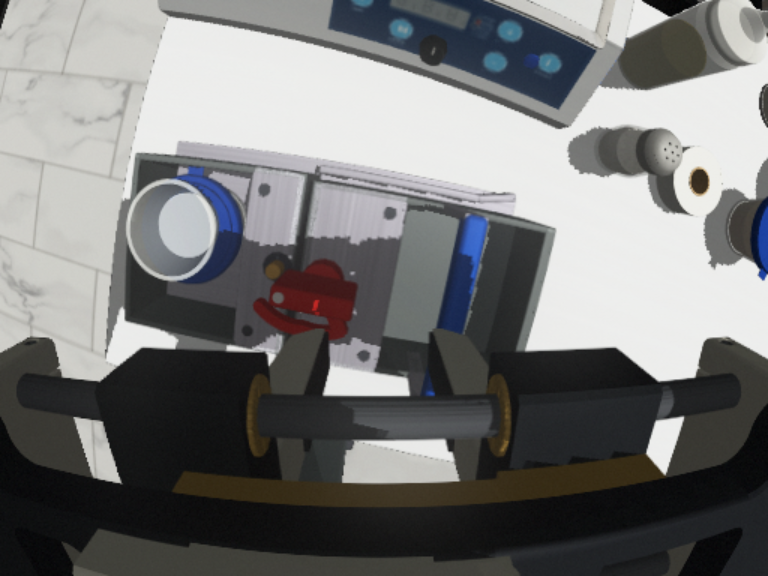

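Key measured at around (315,290) here, still open. I'll get its top from depth.

```bash
python3 - <<'E'
from h import *
s=load('w5');P=cloud(s);h=cv2.cvtColor(s['im'],cv2.COLOR_RGB2HSV)
m=((h[...,0]<8)|(h[...,0]>172))&(h[...,1]>130)&(P[...,2]>.128)&(P[...,2]<.142)
p=P[m];print(len(p),np.median(p,0),cv2.minAreaRect(p[:,:2].astype(np.float32)))
m=(abs(h[...,0].astype(int)-110)<12)&(h[...,1]>150)&(P[...,2]>.143)&(P[...,2]<.152);m[:,:290]=0
p=P[m];print(len(p),cv2.minAreaRect(p[:,:2].astype(np.float32)),p[:,0].max())
# station face / bay face gap along top edges
q=world(s,np.array([306,317,553])/1.5,np.array([168,181,229])/1.5,z=.075);print(q)
E
```

```text
865 [ 0.548522   -0.02700421  0.13525786] ((0.5468459129333496, -0.025347724556922913), (0.012839396484196186, 0.04295819625258446), 4.41978645324707)
1115 ((0.5844740867614746, -0.09364432096481323), (0.05668901279568672, 0.01150648482143879), 4.251877784729004) 0.6127899236369558
[[ 0.61071988  0.00303704  0.075     ]
 [ 0.60459712 -0.00580387  0.075     ]
 [ 0.61926596 -0.16058184  0.075     ]]
```

```bash
python3 -m inch '[[4,[0.6,-3.35,0],[0,0,0]],[4,[0,0,0],[0,0,-10]],[4,[0,0,0],[0,0,-10]],[4,[0,0,0],[0,0,-10]],[4,[0,0,0],[0,0,-10]],[4,[0,0,0],[0,0,-10]],[4,[0,0,0],[0,0,-10]],[4,[0,0,0],[0,0,-10]]]'
python3 -m inch '[[4,[0,0,0],[0,0,-8.9]],[4,[0,0,0],[0,0,0]],[4,[0,0,0],[0,0,0]]]'
python3 - <<'E'
from h import *
snap('wrist','w6');s=load('w6');cv2.imwrite('pics/w6b.png',cv2.resize(s['im'][:,:,::-1],(768,576)))
print(state()['joint_positions'],state()['tool_pos'])
P=cloud(s);h=cv2.cvtColor(s['im'],cv2.COLOR_RGB2HSV)
m=((h[...,0]<8)|(h[...,0]>172))&(h[...,1]>130)&(P[...,2]>.128)&(P[...,2]<.142)
p=P[m];print(len(p),cv2.minAreaRect(p[:,:2].astype(np.float32)))
E
```

```text
time_s: 13.12
tool_pos: [0.5469, -0.0279, 0.2063]
tcp_rot: [[0.071, 0.997, -0.001], [0.997, -0.071, -0.0], [-0.0, -0.001, -1.0]]
contact_force: [1.1, 0.5, 1.1]
finger_gap: 0.0398
time_s: 13.5
tool_pos: [0.547, -0.0275, 0.2066]
tcp_rot: [[-0.076, 0.997, -0.001], [0.997, 0.076, -0.0], [-0.0, -0.001, -1.0]]
contact_force: [-0.3, 0.8, -0.5]
finger_gap: 0.0401
[-8.22482852e+00  4.41478918e-01  9.61813807e+01 -7.13891913e-03
  8.33959165e+01 -1.26567991e+01] [ 0.54703921 -0.0273839   0.20671759]
756 ((0.5466744303703308, -0.02478775754570961), (0.011424403637647629, 0.043766021728515625), 4.246753215789795)
```

View pics/w6b.png

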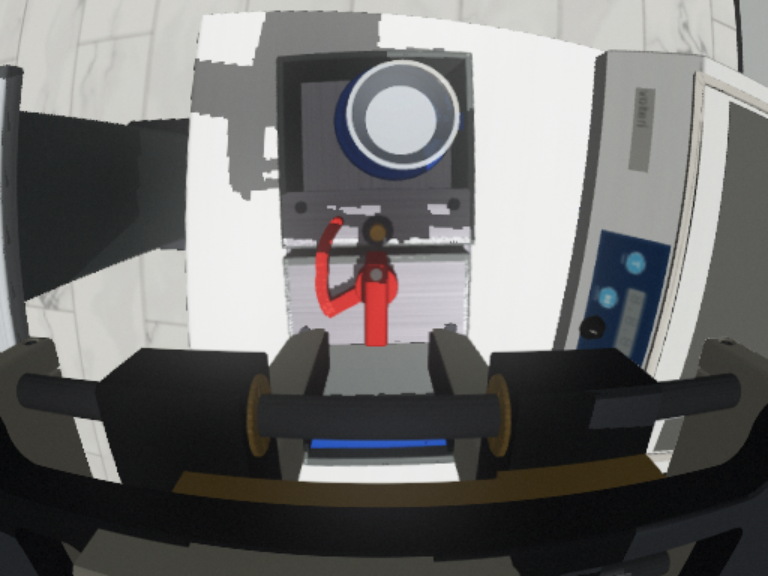

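The key (376,305) is centred between the fingers and aligned, and the hook is on the left beside the post. Descending and gripping.

```bash
python3 -m inch '[[4,[0.23,0,2.5],[0,0,0]],[4,[0,0,2.5],[0,0,0]],[4,[0,0,2.5],[0,0,0]],[4,[0,0,1.0],[0,0,0]],[0,[0,0,0],[0,0,0]],[0,[0,0,0],[0,0,0]],[0,[0,0,0],[0,0,0]],[0,[0,0,0],[0,0,0]]]' 25
python3 -m inch '[[0,[0,0,0],[0,0,0]],[0,[0,0,0],[0,0,0]]]'
```

```text
time_s: 14.55
tool_pos: [0.5473, -0.0249, 0.123]
tcp_rot: [[-0.081, 0.997, 0.001], [0.997, 0.081, -0.0], [-0.0, 0.001, -1.0]]
contact_force: [-3.4, -0.9, 6.0]
finger_gap: 0.0116
time_s: 14.8
tool_pos: [0.5473, -0.0249, 0.123]
tcp_rot: [[-0.081, 0.997, 0.001], [0.997, 0.081, -0.0], [-0.0, 0.001, -1.0]]
contact_force: [-3.0, 0.2, 6.0]
finger_gap: 0.0119
```

```bash
python3 -m inch '[[0,[0,0,0],[0,0,7]],[0,[0,0,0],[0,0,7]],[0,[0,0,0],[0,0,7]],[0,[0,0,0],[0,0,7]],[0,[0,0,0],[0,0,0]]]' 40
python3 -m inch '[[0,[0.07,-0.04,0],[0,0,6]],[0,[0.06,-0.05,0],[0,0,6]],[0,[0.06,-0.06,0],[0,0,6]],[0,[0,0,0],[0,0,0]]]'
```

```text
time_s: 15.42
tool_pos: [0.5471, -0.0249, 0.123]
tcp_rot: [[0.398, 0.917, 0.001], [0.917, -0.398, -0.0], [0.0, 0.001, -1.0]]
contact_force: [-3.4, -0.2, 7.1]
finger_gap: 0.0119
time_s: 15.92
tool_pos: [0.5472, -0.0237, 0.1231]
tcp_rot: [[0.662, 0.749, 0.002], [0.749, -0.662, -0.002], [-0.001, 0.003, -1.0]]
contact_force: [-1.8, -4.9, 3.7]
finger_gap: 0.0115
```

```bash
python3 -m inch '[[0,[0.05,-0.06,0],[0,0,7]],[0,[0.04,-0.06,0],[0,0,7]],[0,[0.03,-0.06,0],[0,0,7]],[0,[0,0,0],[0,0,0]]]'
python3 -m inch '[[0,[0.01,-0.05,0],[0,0,7]],[0,[0.01,-0.05,0],[0,0,7]],[0,[0,0,0],[0,0,7]],[0,[0,0,0],[0,0,4]],[0,[0,0,0],[0,0,0]],[0,[0,0,0],[0,0,0]]]'
python3 -c "from h import *;print(state()['torque'])"
```

```text
time_s: 16.42
tool_pos: [0.5458, -0.0204, 0.123]
tcp_rot: [[0.887, 0.463, -0.001], [0.463, -0.887, -0.0], [-0.001, -0.0, -1.0]]
contact_force: [-7.4, 0.7, 9.8]
finger_gap: 0.0113
time_s: 17.18
tool_pos: [0.5454, -0.019, 0.123]
tcp_rot: [[0.999, 0.047, -0.001], [0.047, -0.999, -0.0], [-0.001, -0.0, -1.0]]
contact_force: [-9.8, 0.9, 10.5]
finger_gap: 0.0121
[0.13660443 1.67431466 0.67880272]
```

The key has turned about 92° and the torque has risen at the stop. Letting go and lifting.

```bash
python3 -m inch '[[3.2,[0,0,0],[0,0,0]],[3.2,[0,0,0],[0,0,0]],[3.2,[0,0,0],[0,0,0]],[3.2,[0,0,0],[0,0,0]],[3.2,[0,0,-2],[0,0,0]],[3.2,[0,0,-3],[0,0,0]],[3.2,[0,0,-3],[0,0,0]],[3.2,[0,0,-3],[0,0,0]]]'
python3 -m inch '[[3.2,[-4,0,0],[0,0,0]],[3.2,[-4,0,0],[0,0,0]],[3.2,[0,0,0],[0,0,0]]]'
python3 - <<'E'
from h import *
snap('wrist','w7');s=load('w7');cv2.imwrite('pics/w7b.png',cv2.resize(s['im'][:,:,::-1],(768,576)))
P=cloud(s);h=cv2.cvtColor(s['im'],cv2.COLOR_RGB2HSV)
m=((h[...,0]<8)|(h[...,0]>172))&(h[...,1]>130)&(P[...,2]>.128)&(P[...,2]<.142)
p=P[m];print(len(p),cv2.minAreaRect(p[:,:2].astype(np.float32)))
E
```

```text
time_s: 18.18
tool_pos: [0.5459, -0.0193, 0.2328]
tcp_rot: [[0.999, 0.046, -0.0], [0.046, -0.999, 0.0], [-0.0, -0.0, -1.0]]
contact_force: [0.1, 0.1, 0.0]
finger_gap: 0.0322
time_s: 18.55
tool_pos: [0.4643, -0.0229, 0.2317]
tcp_rot: [[0.999, 0.046, -0.0], [0.046, -0.999, -0.0], [-0.0, -0.0, -1.0]]
contact_force: [-0.6, -0.2, 0.0]
finger_gap: 0.0323
680 ((0.5471063852310181, -0.019537148997187614), (0.042832151055336, 0.011539481580257416), 5.412461757659912)
```

View pics/w7b.png

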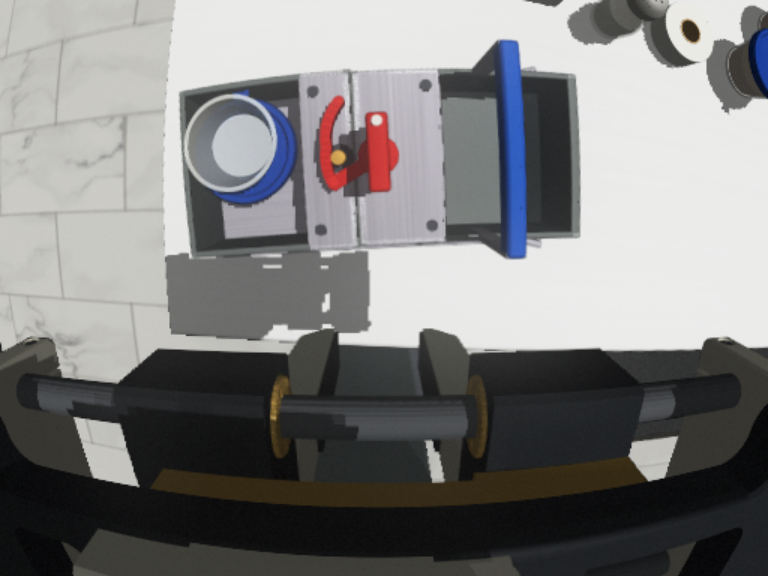

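The hook is behind the post, the key lies across at 5.4° (square to the station), and the decks are flush with no visible gap.

```bash
python3 -c "from h import *;print(ctrl.hand_in())"
```

```text
the job is handed in; nothing more can be done
None
```

The bay is docked and locked against the station, and I handed the job in at about 18.6 s; no verdict is reported.

I carried the bay upright by its handle, set it in the dock and let go with the cam open. I then turned the key about 92° clockwise to its stop, released it and backed the arm clear.

**First grip missed:** my first grasp of the handle failed because I lifted before the slow fingers had closed. The bay did not move, and the second grasp held.

**Before turning the key:** the bay stood about 5 mm from tight, with the cam open and the fingers off it.

**Last checks:**
- **Key:** it lies within about 0.1° of square to the station, so the cam is at its locked stop.
- **Hook and decks:** the hook is behind the brass post, and the key's position is within 1 mm of where it should be when tight. No gap shows between the decks.
- **Arm:** contact force was about zero after release, with nothing touched.
- **Bystanders:** the shaker, label roll and lidded cup stand undisturbed in the pictures. I did not measure their positions.

No check failed. The earlier position estimates from the top and wrist cameras differed by about 2 mm.

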